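Wring the spacer block onto the sloping carton gauge

ROBOT

A 6-joint arm with a two-finger parallel gripper is mounted at the origin on the work surface. World frame = base frame: x ahead of the robot, y to its left, z up, the work surface at z = 0. Lengths are in m, angles in rad, forces in N, time in s.
With the tool pointing down it reaches from about 0.275 to 0.75 m from the base axis. Payload 10.2 kg.
Tool frame: the origin (TCP) lies midway between the tips of the shut fingers; the grasp point (between the pads) lies 19 mm behind it (env.hold_point_z is the distance from the TCP to the grasp point, in m); z points along the fingers, y is the line along which they close (so a half turn about z gives the same grasp; the last joint's range is limited). The gripper opens to 85 mm and grips with 20 to 120 N. Pads are 22 mm wide; open, the fingers measure 114 mm over their backs; the gripper's body (76 mm by 85 mm) begins 54 mm behind the grasp point. The pads swing forward as they close: fully open they stand 13 mm farther back than shut.
Start: joints at [-1.415, 0.313, 1.498, -0, 1.331, -0.223], TCP at [0.194, -0.488, 0.231] pointing down, gripper open.
Joint ranges: [-2.94, 2.94], [-0.97, 2.17], [0.19, 2.56], [-1.23, 4.37], [0.02, 3.11], [-2.88, 2.88]. Speed limits (rad/s): [2.39, 2.39, 3.01, 3.14, 3.14, 3.14].

INTERFACE

Orientations are given as a unit quaternion [x, y, z, w].
In Python, from bench import env, kinematics, monitor, eyes, job gives the robot as it stands. The module is installed in compiled form; this text tells all that it offers. Calls block until the motion is done:
- env.reach(position, orientation): joint-space move of the TCP to a pose.
- env.movel(position, velocity=0.15, frame=None, guard=None): straight line of the TCP; frame=None keeps the orientation; velocity is the mean speed in m/s. With guard (N) it stops when the force on the tool has changed by that much, and returns True; else False.
- env.set_joints(angles): joint-space move.
- env.release() and env.close_gripper(effort=None): open the fingers fully, or close them until they stop; effort is the grip in N (None keeps the last).
- env.hold(seconds).
- kinematics.ik(position, orientation): joint angles nearest the present ones, or None.
- monitor.sense(): the state.
- eyes.grab_frame(name): name is "scene" or "top"; returns a dict with "frame" (480x640x3 uint8, red, green, blue), "mtx" (3x3 intrinsics, pixels), "k1" (the pictures are not rectified: a ray, as slopes to the right and down, at radius r is drawn at 1 + k1 r^2 times it, then the intrinsics apply), "view" (4x4, takes a point from world to camera coordinates). Camera axes: x right, y down, z forward; pixel columns grow to the right and rows downward; lengths in m; the calibration is good to about 2 mm. A picture is of the moment at which its call begins. There is no depth.
A pose or a line that the arm cannot do raises env.MotionError and nothing moves.
- job.hand_in(): hands the job in; it is judged then, once.
The state is a dict: "clock": time; "joints": joint angles; "qvel": joint speeds; "joint_efforts": joint torques, N m; "position": TCP position; "ee_rot": TCP orientation; "contact_force": force on the tool from outside, world axes, zero at the start; "ft_torque": the same for the moment, N m; "finger_gap": opening from 0.0 (shut) to 1.0 (fully open); "gripper_force": force on a finger pad.
Only numpy, scipy, OpenCV 4.12 (cv2) and the standard library are available. Lean on these libraries where they do the work, as an engineer would, in place of code of your own. Each camera call takes 0.05 s, during which the arm holds its last target. There are 200 camera calls.

TASK

Wring the long aluminium spacer block onto the dark steel reference block of the sloping carton gauge: lay it flat on the steel face so that it overlaps about half way, sticking out at the end away from the red stop, and then slide it along, without lifting the faces apart, until it butts against the stop and the two blocks cover each other completely. Do not lower it straight down into its final place. Let go and leave it lying there, and leave the orange block and the cartons where they are.

Things in the scene. Friction and masses are not known exactly. Their poses are not given: they have to be found in the camera images.
- spacer_mid (a point): Centre (half-way up) of the loose bare-aluminium spacer block, a plain bar 45 mm (its x) by 120 mm (its y) by 35 mm high (its z), about 0.5 kg. It starts lying flat on the bench and is pinched across its 45 mm width. Both ends are alike. The orange block may lie on either side of it.
- reference: Dark steel reference block fixed on the carton gauge, 45 mm (its x) by 120 mm (its y) by 20 mm thick. Origin: centre of its bare upper face, 120 mm above the bench. z is the normal of that face, which slopes 30 degrees and looks up and roughly to the robot's left; x runs uphill, y level along the block. The -y end has the red stop, the +y end is open. The spacer stays on the slope by friction when let go.
- stop (a point): Middle of the upper edge of the red stop's inner face. The stop is a fixed plate 12 mm thick, as wide as the steel block; its inner face is flush with the block's -y end (y = -60 mm) and rises 15 mm above the steel face.
- gauge: The carton gauge, fixed to the bench: blue base 130 mm by 190 mm by 10 mm, origin at the centre of its underside, carrying on legs a grey sloping plate (80 mm by 170 mm by 10 mm) whose upper side is 20 mm below the steel face and parallel to it.
- orange_mid (a point): Centre of the orange plastic block, 45 mm by 80 mm by 35 mm, lying on the bench: not wanted, leave it.
- carton_a: White product carton with a purple band, 50 by 50 by 110 mm, standing; origin at the centre of its underside. Leave it.
- carton_b: A second carton like it, 50 by 50 by 110 mm, standing; origin at the centre of its underside. Leave it.
- spacer: The same aluminium spacer block; origin at the centre of its underside, axes as for its centre point.
Mind the look-alikes: they are no part of the job. Leave any turquoise look-alike of the spacer alone.

How it is judged:
On the way, in this order (a step that is already met when the one before it is completed fails the run):
1. the spacer lies flat on the steel face, overlapping it only in part, sticking out at the open end by 30 to 90 mm (z of spacer_mid in the frame of reference between 0.0145 and 0.0195 m and angle between the z axis of spacer_mid and the z axis of reference, either way round below 0.07 rad and y of spacer_mid in the frame of reference between 0.03 and 0.09 m and x of spacer_mid in the frame of reference between -0.015 and 0.015 m and contact force between spacer and reference above 0.3 N), for 0.1 s.
2. the spacer slides towards the stop with its face on the steel face (6 to 27 mm still sticking out) (z of spacer_mid in the frame of reference between 0.0145 and 0.0195 m and angle between the z axis of spacer_mid and the z axis of reference, either way round below 0.07 rad and y of spacer_mid in the frame of reference between 0.006 and 0.027 m and contact force between spacer and reference above 0.3 N), for 0.04 s.
At the end, for the whole second after the job is handed in: The spacer lies released and at rest with its face flat on the steel face (within 4 degrees and 2 mm), its end against the red stop (within 5 mm lengthwise), within 7 mm sideways and 4.5 degrees of turn of covering the steel block (z of spacer_mid in the frame of reference between 0.0145 and 0.0195 m and angle between the z axis of spacer_mid and the z axis of reference, either way round below 0.07 rad and y of spacer_mid in the frame of reference between -0.005 and 0.005 m and x of spacer_mid in the frame of reference between -0.007 and 0.007 m and angle between the y axis of spacer_mid and the y axis of reference, either way round below 0.08 rad and linear speed of spacer below 0.01 m/s and contact force between spacer and the fingers below 0.05 N); the robot touches nothing.
It fails at once if the spacer is held more than 6 mm clear of the steel face and less than 30 mm above it over the closed part (less than 25 mm from its final place lengthwise): it was lowered or lifted there, not slid (y of spacer_mid in the frame of reference between -0.04 and 0.025 m and x of spacer_mid in the frame of reference between -0.03 and 0.03 m and z of spacer_mid in the frame of reference between 0.0235 and 0.0475 m).
It fails at once if the orange block is moved by more than 30 mm (distance of orange_mid from where it was at the start of the episode above 0.03 m).
It fails at once if a carton is moved by more than 30 mm (distance of carton_a from where it was at the start of the episode above 0.03 m).
It fails at once if the other carton is moved by more than 30 mm (distance of carton_b from where it was at the start of the episode above 0.03 m).
It also fails if it takes over 40 s, if anything falls off the work surface, if the arm or the gripper's body presses on something with over 40 N, if the wrist force passes 120 N, or if a joint passes its speed limit or range.

## Working session

There is one attempt and no reset: what is moved stays moved. The work goes in short steps, each a Python script; the robot and the scene stay as the last script left them, time stands still between calls to the robot, and variables do not carry over. Pictures are saved under pics/ and viewed, at most 10 in all, crops included, and the job is handed in when it is done.

```bash
mkdir -p pics; python3 - <<'E'
from bench import env, kinematics, monitor, eyes, job
import cv2, numpy as np, pickle
d={}
for n in("scene","top"):
    f=eyes.grab_frame(n); d[n]=f
    cv2.imwrite(f"pics/{n}0.png",f["frame"][:,:,::-1])
    print(n,f["mtx"].tolist(),f["k1"],np.round(f["view"],4).tolist())
pickle.dump(d,open("f0.pkl","wb"))
print(monitor.sense(), env.hold_point_z)
E
```

```text
scene [[547.210098296817, 0.0, 319.99261144270736], [0.0, 547.210098296817, 243.96649947900474], [0.0, 0.0, 1.0]] -0.09804462084499602 [[-0.7417, 0.6705, -0.0209, 0.3583], [0.3822, 0.3968, -0.8345, -0.1124], [-0.5512, -0.6269, -0.5506, 1.2081], [0.0, 0.0, 0.0, 1.0]]
top [[468.5169929088339, 0.0, 325.9237424846579], [0.0, 468.5169929088339, 242.8647337577239], [0.0, 0.0, 1.0]] -0.0929142549808569 [[0.0182, -0.9995, 0.0268, 0.0157], [-0.9946, -0.0208, -0.1017, 0.5307], [0.1022, -0.0248, -0.9945, 0.9001], [0.0, 0.0, 0.0, 1.0]]
{'clock': 0.1, 'joints': array([-1.41536290e+00,  3.13378586e-01,  1.49830584e+00, -4.87730942e-06,
        1.33098040e+00, -2.23393733e-01]), 'qvel': array([ 9.21182023e-04, -1.70589015e-03, -8.72226916e-04, -2.51905751e-05,
        3.83892013e-04,  9.73194915e-04]), 'joint_efforts': array([ 1.65951948e-03, -4.12895715e+01, -2.60143715e+01, -1.41266501e-04,
        3.02712673e-03,  4.81379288e-06]), 'position': array([ 0.19411939, -0.48757329,  0.23082102]), 'ee_rot': array([ 9.82114566e-01,  1.88283539e-01,  1.58455396e-05, -5.35855440e-04]), 'contact_force': array([ 0.23198242, -0.08461401, -0.41698998]), 'ft_torque': array([-0.05549232,  0.00129457, -0.02048521]), 'gripper_force': 0.0, 'finger_gap': 0.9957979952199364} 0.0187
```

View pics/scene0.png

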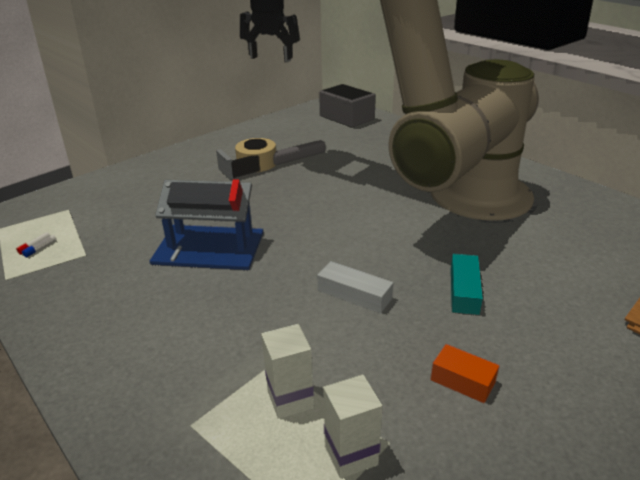

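View pics/top0.png

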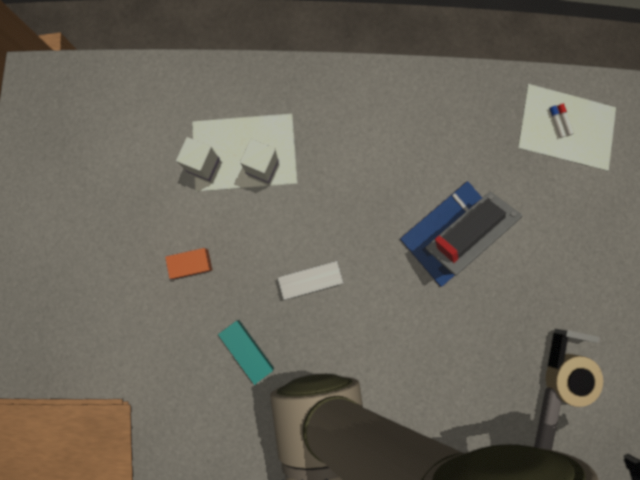

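The scene view shows the spacer near (355,285), and the gauge near (210,220) with its red stop at (236,195). It also shows the turquoise decoy at (466,283), the orange block at (465,372), and the cartons at (290,370) and (352,425). In the top view the spacer is at (310,281), the steel face at (475,227), and the red stop at (447,246).

```bash
cat > h.py <<'E'
import numpy as np, cv2
from scipy.spatial.transform import Rotation as R
def D(f): return np.array([f["k1"],0,0,0,0.])
def ray(f,uv):
    n=cv2.undistortPoints(np.array(uv,float).reshape(-1,1,2),f["mtx"],D(f)).reshape(-1,2)
    V=f["view"]; d=np.c_[n,np.ones(len(n))]@V[:3,:3]
    return -V[:3,:3].T@V[:3,3], d
def onplane(f,uv,z):
    c,d=ray(f,uv); return c+d*((z-c[2])/d[:,2])[:,None]
def tri(f,a,g,b):
    c1,d1=ray(f,[a]);c2,d2=ray(g,[b]);d1=d1[0];d2=d2[0]
    s=np.linalg.lstsq(np.c_[d1,-d2],c2-c1,rcond=None)[0]
    p,q=c1+s[0]*d1,c2+s[1]*d2; return (p+q)/2,np.linalg.norm(p-q)
def proj(f,P):
    V=f["view"]; return cv2.projectPoints(np.array(P,float).reshape(-1,1,3),cv2.Rodrigues(V[:3,:3])[0],V[:3,3],f["mtx"],D(f))[0].reshape(-1,2)
def blob(m,seed=None):
    m=cv2.morphologyEx(m.astype(np.uint8),cv2.MORPH_OPEN,np.ones((2,2)))
    n,l,s,c=cv2.connectedComponentsWithStats(m)
    i=l[seed[1],seed[0]] if seed else 1+np.argmax(s[1:,4])
    return (l==i).astype(np.uint8)
E
python3 - <<'E'
from h import *; import pickle
d=pickle.load(open("f0.pkl","rb"))
t,s=d["top"],d["scene"]
def show(f,x0,y0,w,h,k): return cv2.resize(f["frame"][y0:y0+h,x0:x0+w,::-1],None,fx=k,fy=k,interpolation=cv2.INTER_CUBIC)
a=show(t,395,175,133,120,3);b=show(s,145,165,133,110,3);c=show(t,265,250,133,60,3);e=show(s,300,250,133,70,3)
cv2.imwrite("pics/c1.png",np.hstack([np.vstack([a,c]),np.vstack([b,e])]))
for n,f,sd in(("top",t,(310,281)),("scene",s,(355,278))):
    h=cv2.cvtColor(f["frame"],cv2.COLOR_RGB2HSV)
    print(n,"px spacer",h[sd[1],sd[0]],"steel",h[(227,475) if n=="top" else (195,200)])
    m=blob((h[...,2]>(h[sd[1],sd[0],2]-25))&(h[...,1]<60),sd); 
    r=cv2.minAreaRect(cv2.findContours(m,0,2)[0][0]); print(m.sum(),r,cv2.boxPoints(r).tolist())
    if n=="top":
        P=onplane(f,cv2.boxPoints(r),.035);print(P,P.mean(0),np.linalg.norm(P-np.roll(P,1,0),axis=1))
    sd2=(475,227) if n=="top" else (200,197)
    m=blob((h[...,2]<h[sd2[1],sd2[0],2]+18)&(h[...,1]<90),sd2); r=cv2.minAreaRect(cv2.findContours(m,0,2)[0][0]); print("steel",m.sum(),cv2.boundingRect(m),cv2.boxPoints(r).tolist())
E
```

```text
top px spacer [ 26  20 180] steel [20 13 57]
1328 ((311.11602783203125, 280.7177734375), (22.000328063964844, 60.433990478515625), 74.47589111328125) [[279.0572814941406, 278.2063293457031], [337.2865295410156, 262.0315246582031], [343.1747741699219, 283.2292175292969], [284.9455261230469, 299.4040222167969]]
[[ 0.45849957  0.11608123  0.035     ]
 [ 0.4922556   0.00333509  0.035     ]
 [ 0.45114292 -0.00880337  0.035     ]
 [ 0.41773756  0.10360053  0.035     ]] [0.45490891 0.05355337 0.035     ] [0.04262991 0.11769096 0.04286717 0.11726276]
steel 1654 (444, 200, 63, 58) [[442.0008239746094, 236.65310668945312], [489.1460266113281, 194.94772338867188], [508.0995788574219, 216.37344360351562], [460.9543762207031, 258.0788269042969]]
scene px spacer [ 38  13 160] steel [120   4  59]
1139 ((355.9000549316406, 279.3000183105469), (71.46747589111328, 17.0762996673584), 18.434947967529297) [[319.300048828125, 276.10003662109375], [324.7000732421875, 259.9000244140625], [392.50006103515625, 282.5], [387.10003662109375, 298.70001220703125]]
steel 2239 (168, 183, 84, 40) [[167.06980895996094, 218.60348510742188], [168.9052276611328, 181.895263671875], [252.4463653564453, 186.07232666015625], [250.61094665527344, 222.78054809570312]]
```

View pics/c1.png

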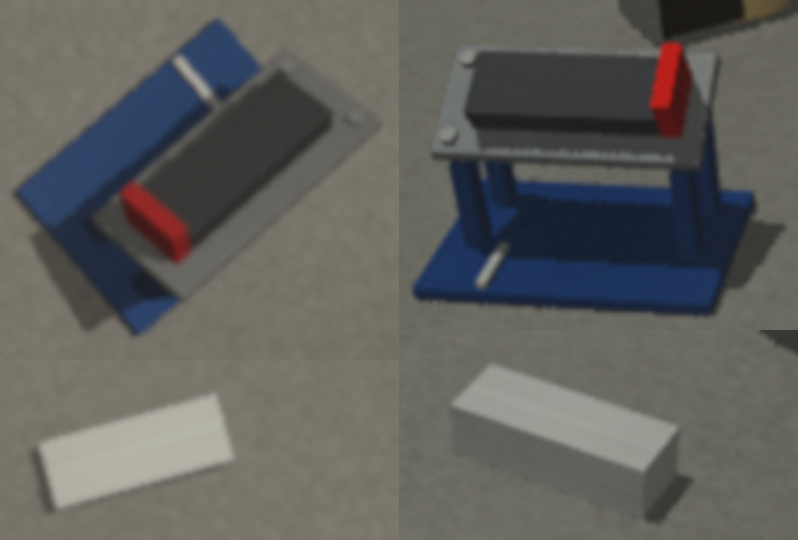

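```bash
python3 - <<'E'
from h import *; import pickle
d=pickle.load(open("f0.pkl","rb"));t,s=d["top"],d["scene"]
def sub(f,p):
    g=cv2.cvtColor(f["frame"],cv2.COLOR_RGB2GRAY)
    return cv2.cornerSubPix(g,np.array(p,np.float32).reshape(-1,1,2),(3,3),(-1,-1),(3,50,.01)).reshape(-1,2)
tp=sub(t,[(489,199),(505.7,213.3)]);sp=sub(s,[(168.3,203.3),(170.3,183.3)]);print(tp,sp)
for i,z in((0,.10875),(1,.13125)): print(tri(t,tp[i],s,sp[i]),onplane(t,[tp[i]],z),onplane(s,[sp[i]],z))
for n,f in(("top",t),("scene",s)):
    h=cv2.cvtColor(f["frame"],cv2.COLOR_RGB2HSV)
    roi=np.zeros((480,640),bool)
    if n=="top": roi[170:290,395:530]=1
    else: roi[165:275,145:260]=1
    m=blob(((h[...,0]<8)|(h[...,0]>172))&(h[...,1]>130)&roi); c=cv2.findContours(m,0,2)[0][0]
    print(n,"red",cv2.approxPolyDP(cv2.convexHull(c),1.5,True).reshape(-1,2).tolist())
    V=h[...,2]
    if n=="top":
        m=blob((V<78)&(h[...,1]<90)&roi,(475,227)); 
        c=cv2.findContours(m,0,1)[0][0].reshape(-1,2).astype(float)
        ctr=c.mean(0); u=tp[1]-tp[0];u/=np.linalg.norm(u)
        r=cv2.minAreaRect(c.astype(np.float32));print(r,m.sum())
        L=np.array([-.75,.66]);lon=(c-ctr)@L; lat=(c-ctr)@np.array([.66,.75])
        for sg,z in((-1,.10875),(1,.13125)):
            k=(abs(lon)<20)&(lat*sg>0); vx=cv2.fitLine(c[k].astype(np.float32),cv2.DIST_HUBER,0,.01,.01).ravel()
            q=np.array([vx[2:]-25*vx[:2],vx[2:]+25*vx[:2]])+0.5*sg*np.array([.66,.75])
            P=onplane(f,q,z);e=P[1]-P[0];print("edge",q.tolist(),P.tolist(),"yaw",np.degrees(np.arctan2(e[1],e[0])))
    b=blob((h[...,0]>100)&(h[...,0]<130)&(h[...,1]>110)&roi);c=cv2.findContours(b,0,2)[0][0];print("blue",cv2.approxPolyDP(cv2.convexHull(c),2,True).reshape(-1,2).tolist())
E
```

```text
[[488.11395 197.45657]
 [505.51996 212.20512]] [[166.21893 202.58786]
 [170.53848 182.4027 ]]
(array([ 0.61211902, -0.27195354,  0.10667398]), np.float64(0.0034654854982366047)) [[ 0.61312795 -0.27233695  0.10875   ]] [[ 0.61289223 -0.26624329  0.10875   ]]
(array([ 0.58304244, -0.29754345,  0.12726155]), np.float64(0.0003712910008425643)) [[ 0.58217366 -0.29573321  0.13125   ]] [[ 0.58658374 -0.29017984  0.13125   ]]
top red [[437, 238], [444, 239], [457, 251], [458, 259], [455, 262], [440, 250]]
((474.1243896484375, 225.13815307617188), (32.33329772949219, 63.625972747802734), 48.01278305053711) 1707
edge [[446.7925280761719, 233.04872131347656], [483.48301879882814, 199.0809783935547]] [[0.5445544500022614, -0.19293420053342475, 0.10875000000000001], [0.609786797494344, -0.26336666258058267, 0.10875000000000001]] yaw -47.195107408959664
edge [[462.55994995117186, 257.201171875], [499.90003784179686, 223.94882202148438]] [[0.4990216822751314, -0.21470887212168355, 0.13124999999999998], [0.5604099535839853, -0.28463437847469153, 0.13124999999999998]] yaw -48.719793217910556
blue [[452, 198], [463, 213], [422, 249], [412, 251], [403, 239]]
scene red [[239, 180], [242, 195], [239, 210], [234, 210], [230, 202], [233, 181]]
blue [[260, 230], [259, 243], [249, 269], [162, 265], [151, 262], [164, 220], [249, 216]]
```

```bash
cat >> h.py <<'E'
def refR(yaw):  # yaw of reference y axis (deg)
    a=np.radians(yaw); y=np.array([np.cos(a),np.sin(a),0]); xh=np.array([np.sin(a),-np.cos(a),0])
    x=xh*np.cos(np.pi/6)+[0,0,.5]; return np.c_[x,y,np.cross(x,y)]
E
python3 - <<'E'
from h import *; import pickle
from bench import env,kinematics,monitor
d=pickle.load(open("f0.pkl","rb"));t,s=d["top"],d["scene"]
print("cam",ray(t,[(320,240)])[0])
M=refR(-48); 
# stop inner upper edge, top view, and edges -> all expressed relative to a nominal origin in ref frame
o=np.array([.5575,-.2395,.12])
obs={"open-dn":((488.1,197.5),(-.0225,.06,0)),"open-up":((505.5,212.2),(.0225,.06,0)),
"e1a":((446.8,233.05),(-.0225,None,0)),"e1b":((483.5,199.1),(-.0225,None,0)),
"e2a":((462.6,257.2),(.0225,None,-.02)),"e2b":((499.9,223.95),(.0225,None,-.02)),
"stop-dn":((443.5,238),(-.0225,-.06,.015)),"stop-up":((457.7,251.5),(.0225,-.06,.015))}
for k,(uv,l) in obs.items():
    z=.12+l[0]*.5+l[2]*.866
    e=(onplane(t,[uv],z)[0]-o)@M; print(k,np.round(e*1000,1),"expect",l)
for sg in(1,-1):
  for yy in(.12,.045,0):
    tx=sg*M[:,1]; tz=-M[:,2]; Q=R.from_matrix(np.c_[tx,np.cross(tz,tx),tz]).as_quat()
    for h in(.004,.09):
        print(sg,yy,h,kinematics.ik(o+M@[0,yy,h],Q))
for yaw in(-73.3,106.7):
    a=np.radians(yaw);tx=np.array([np.cos(a),np.sin(a),0]);tz=np.array([0,0,-1.]);Q=R.from_matrix(np.c_[tx,np.cross(tz,tx),tz]).as_quat()
    print(yaw,kinematics.ik([.455,.0536,.004],Q))
E
```

```text
cam [0.43555463 0.04899426 0.94867644]
open-dn [-22.4  61.5  -0.1] expect (-0.0225, 0.06, 0)
open-up [22.3 58.3  0.1] expect (0.0225, 0.06, 0)
e1a [-24.3 -43.3   1. ] expect (-0.0225, None, 0)
e1b [-25.4  52.7   1.7] expect (-0.0225, None, 0)
e2a [ 22.6 -52.4 -20.1] expect (0.0225, None, -0.02)
e2b [ 23.6  42.5 -20.7] expect (0.0225, None, -0.02)
stop-dn [-16.5 -57.8  11.6] expect (-0.0225, -0.06, 0.015)
stop-up [ 22.3 -61.2  15.1] expect (0.0225, -0.06, 0.015)
1 0.12 0.004 [-0.46935662  1.0207917   0.66960368 -0.48678345  1.64631504  1.95019483]
1 0.12 0.09 [-0.41814579  1.08151806  0.36278067 -0.5012296   1.88739256  1.87751351]
1 0.045 0.004 [-0.43059546  0.84500766  1.00771868 -0.47767594  1.52002324  2.05909122]
1 0.045 0.09 [-0.37576952  0.85319803  0.79818515 -0.46998836  1.72381933  2.01532764]
1 0 0.004 [-0.40358091  0.75966575  1.16678723 -0.47360788  1.4662196   2.1158244 ]
1 0 0.09 [-0.34650289  0.7554578   0.97516047 -0.45880319  1.66597913  2.0772661 ]
-1 0.12 0.004 [-0.46935662  1.0207917   0.66960368 -0.48678345  1.64631504 -1.19139783]
-1 0.12 0.09 [-0.41814579  1.08151806  0.36278067 -0.5012296   1.88739256 -1.26407914]
-1 0.045 0.004 [-0.43059546  0.84500766  1.00771868 -0.47767594  1.52002324 -1.08250144]
-1 0.045 0.09 [-0.37576952  0.85319803  0.79818515 -0.46998836  1.72381933 -1.12626501]
-1 0 0.004 [-0.40358091  0.75966575  1.16678723 -0.47360788  1.4662196  -1.02576826]
-1 0 0.09 [-0.34650289  0.7554578   0.97516047 -0.45880319  1.66597913 -1.06432656]
-73.3 [-1.39395865e-01  5.05284848e-01  1.92275822e+00 -4.44089210e-16
  7.13549590e-01  2.71072680e+00]
106.7 [-1.39395865e-01  5.05284848e-01  1.92275822e+00 -4.44089210e-16
  7.13549590e-01 -4.30865850e-01]
```

Every measured reference point agrees with the given sizes to within 1–3 mm, apart from the lower stop corner, which is 6 mm off. I'll pick the spacer now.

```bash
cat >> h.py <<'E'
def toolq(tx,tz): return R.from_matrix(np.c_[tx,np.cross(tz,tx),tz]).as_quat()
E
python3 - <<'E'
from h import *
from bench import env,monitor,eyes
a=np.radians(106.7);Q=toolq(np.array([np.cos(a),np.sin(a),0]),np.array([0,0,-1.]))
env.reach([.455,.0536,.12],Q)
env.movel([.455,.0536,.004],velocity=.12,guard=15)
env.close_gripper(50); s=monitor.sense(); print(s["position"],s["finger_gap"],s["gripper_force"],s["clock"])
env.movel([.455,.0536,.22],velocity=.15)
s=monitor.sense(); print(s["position"],s["finger_gap"],s["gripper_force"],s["contact_force"],s["clock"])
M=refR(-48); o=np.array([.5575,-.2395,.12]); Q=toolq(-M[:,1],-M[:,2])
P=o+M@[0,.05,.095]
env.reach(P,Q)
s=monitor.sense(); print(P,s["position"],s["contact_force"],s["clock"])
fr={n:eyes.grab_frame(n) for n in("scene","top")}
import pickle;pickle.dump(fr,open("f1.pkl","wb"))
def show(f,x0,y0,w,h,k): return cv2.resize(f["frame"][y0:y0+h,x0:x0+w,::-1],None,fx=k,fy=k,interpolation=cv2.INTER_CUBIC)
cv2.imwrite("pics/c2.png",np.hstack([show(fr["top"],395,130,160,220,2.5),show(fr["scene"],100,90,160,220,2.5)]))
E
```

```text
[0.45610377 0.0535566  0.00482831] 0.5215748319805563 52.225656509399414 3.8583
[0.45460675 0.053634   0.21924578] 0.5143218605193511 51.83398962020874 [-0.15110372 -0.39535133 -7.36921862] 5.45
[ 0.62625591 -0.24487354  0.20227241] [ 0.6264174  -0.24401874  0.20262042] [ 1.13449444  1.43334032 -6.46164734] 6.7417
```

View pics/c2.png

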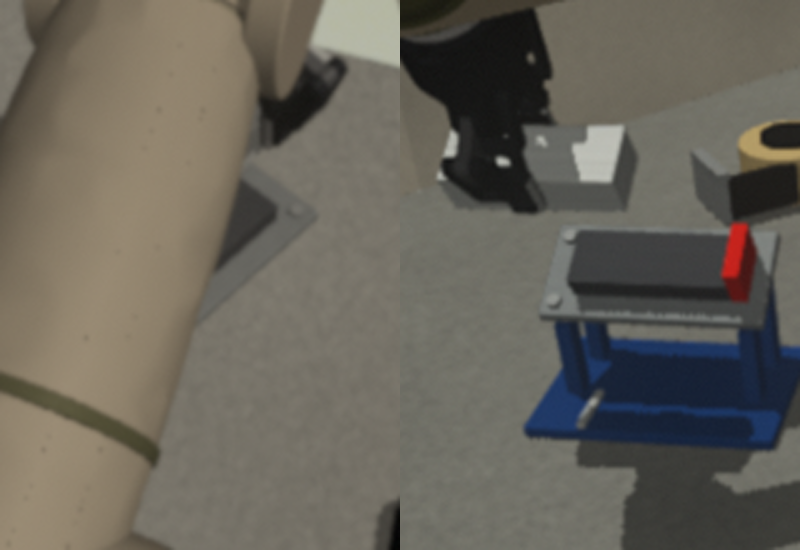

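The spacer is held above the open end. In the scene picture its near lower corner, at the end towards the stop, is at about (186,174). I'll compare that with the prediction.

```bash
python3 - <<'E'
from h import *; import pickle
from bench import monitor
f=pickle.load(open("f1.pkl","rb"))["scene"]
s=monitor.sense(); T=R.from_quat(s["ee_rot"]).as_matrix(); p=s["position"]
M=refR(-48);o=np.array([.5575,-.2395,.12]);print(np.round((p-o)@M,4), np.round(M.T@T,3))
c=[];
for z in(.0048,-.0302):
  for tx in(.06,-.06):
    for ty in(.0225,-.0225): c.append(p+T@[tx,ty,z]); print(tx,ty,z,np.round(proj(f,[c[-1]])[0],1),((proj(f,[c[-1]])[0]-[100,90])*2.5+[400,0]).round())
print("steel",[((q-[100,90])*2.5+[400,0]).round().tolist() for q in proj(f,[o+M@v for v in([-.0225,.06,0],[.0225,.06,0])])])
E
```

```text
[-0.0002  0.0494  0.0961] [[ 0.    -1.    -0.001]
 [-1.    -0.     0.001]
 [-0.001  0.001 -1.   ]]
0.06 0.0225 0.0048 [188.6 174.2] [622. 210.]
0.06 -0.0225 0.0048 [193.7 151.8] [634. 155.]
-0.06 0.0225 0.0048 [120.2 172.8] [450. 207.]
-0.06 -0.0225 0.0048 [126.6 150.9] [467. 152.]
0.06 0.0225 -0.0302 [182.6 161.8] [606. 180.]
0.06 -0.0225 -0.0302 [188. 139.] [620. 123.]
-0.06 0.0225 -0.0302 [112.  160.7] [430. 177.]
-0.06 -0.0225 -0.0302 [118.8 138.4] [447. 121.]
steel [[563.0, 279.0], [576.0, 226.0]]
```

```bash
python3 - <<'E'
from h import *
from bench import env,monitor,eyes
M=refR(-48); o=np.array([.5575,-.2395,.12])+M@[-.001,0,0]
L=lambda:(np.round((monitor.sense()["position"]-o)@M,4),np.round(M.T@monitor.sense()["contact_force"],1),monitor.sense()["clock"])
env.movel(o+M@[0,.047,.025],velocity=.1); print(L())
print(env.movel(o+M@[0,.047,-.006],velocity=.015,guard=6)); print(L())
env.hold(.3); print(L())
f=eyes.grab_frame("scene")
cv2.imwrite("pics/c3.png",cv2.resize(f["frame"][110:260,100:300,::-1],None,fx=4,fy=4,interpolation=cv2.INTER_CUBIC))
E
```

```text
(array([0.0001, 0.0473, 0.0259]), array([-3.1,  0.4, -5.6]), 7.6917)
True
(array([-0.    ,  0.0472,  0.0057]), array([2.4, 1.6, 7.9]), 8.9583)
(array([-0.    ,  0.0472,  0.0058]), array([2.3, 1.2, 6.5]), 9.2583)
```

View pics/c3.png

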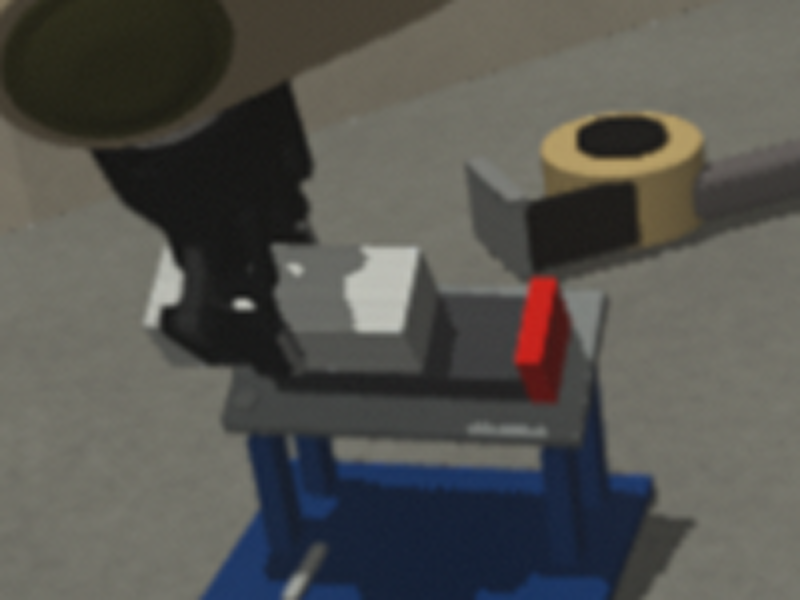

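The spacer lies flat on the steel, half overlapping, and touched at the expected height. Its inner end is at about x=430 and the stop at x=520. Next I slide it.

```bash
python3 - <<'E'
from h import *
from bench import env,monitor,eyes
M=refR(-48); o=np.array([.5575,-.2395,.12])+M@[-.001,0,0]
def L():
    s=monitor.sense(); print(np.round((s["position"]-o)@M,4),np.round(M.T@s["contact_force"],1),np.round(M.T@s["ft_torque"],2),s["finger_gap"],s["clock"])
print(env.movel(o+M@[0,.008,.0052],velocity=.03,guard=25)); L()
print(env.movel(o+M@[0,-.010,.0052],velocity=.01,guard=18)); L()
f=eyes.grab_frame("scene")
cv2.imwrite("pics/c4.png",cv2.resize(f["frame"][110:260,100:300,::-1],None,fx=4,fy=4,interpolation=cv2.INTER_CUBIC))
E
```

```text
False
[0.     0.0091 0.0062] [-2.8  5.3  2.7] [ 0.47  0.79 -0.03] 0.5194133774590162 10.7333
True
[0.0002 0.0017 0.0068] [-0.5  4.1  1.8] [0.22 0.24 0.07] 0.516193185811247 11.825
```

View pics/c4.png

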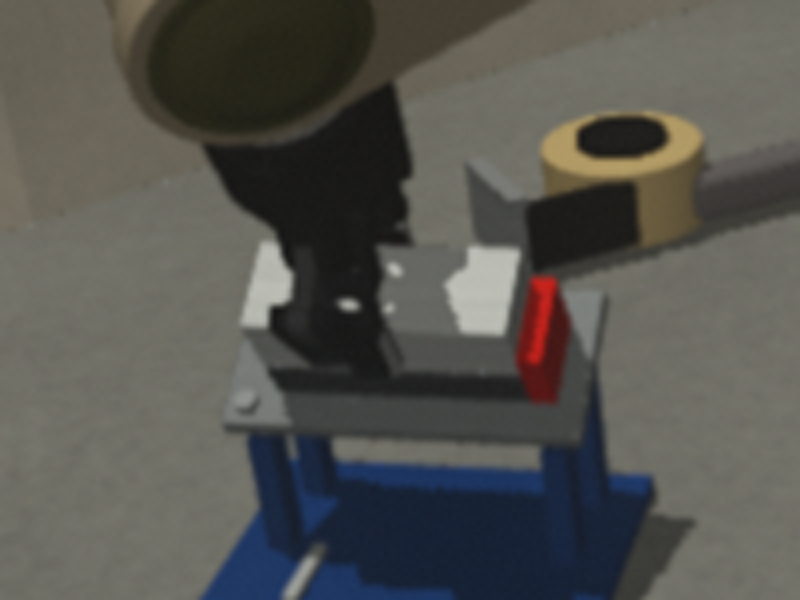

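The spacer now butts against the stop at (520,340). I'll release, back off along the normal, and check.

```bash
python3 - <<'E'
from h import *
from bench import env,monitor,eyes
M=refR(-48); o=np.array([.5575,-.2395,.12])
env.release(); env.hold(.2)
p=monitor.sense()["position"]
env.movel(p+M@[0,0,.11],velocity=.12)
env.set_joints([-1.415,.313,1.498,0,1.331,-.223])
s=monitor.sense();print(s["clock"],s["finger_gap"])
t=eyes.grab_frame("top");f=eyes.grab_frame("scene")
import pickle;pickle.dump({"top":t,"scene":f},open("f2.pkl","wb"))
a=cv2.resize(t["frame"][170:295,400:530,::-1],None,fx=3,fy=3,interpolation=cv2.INTER_CUBIC)
b=cv2.resize(f["frame"][150:275,145:275,::-1],None,fx=3,fy=3,interpolation=cv2.INTER_CUBIC)
cv2.imwrite("pics/c5.png",np.hstack([a,b]))
# predicted top-face corners in ideal place
for n,g in(("top",t),("scene",f)):
    print(n,proj(g,[o+M@[x,y,.035] for x in(-.0225,.0225) for y in(-.06,.06)]).round(1).tolist())
h=cv2.cvtColor(t["frame"],cv2.COLOR_RGB2HSV)
roi=np.zeros((480,640),bool);roi[170:295,400:530]=1
for th in(140,):
    m=blob((h[...,2]>th)&(h[...,1]<60)&roi);r=cv2.minAreaRect(cv2.findContours(m,0,2)[0][0]);q=cv2.boxPoints(r)
    print(m.sum(),r,q.round(1).tolist())
    # cast on the plane of the spacer's top face
    c,dd=ray(t,q);n=M[:,2];po=o+n*.035
    P=c+dd*(((po-c)@n)/(dd@n))[:,None];print(np.round((P-o)@M*1000,1), np.round(((P-o)@M).mean(0)*1000,1))
E
```

```text
15.4667 0.9982029039574244
top [[439.0, 230.5], [487.1, 187.4], [457.5, 245.9], [506.6, 201.3]]
scene [[225.4, 193.0], [159.0, 191.2], [229.4, 171.2], [164.3, 169.9]]
1373 ((474.18060302734375, 216.64231872558594), (22.03180503845215, 65.48268127441406), 48.23970031738281) [[442.3999938964844, 230.1999969482422], [491.29998779296875, 186.60000610351562], [505.8999938964844, 203.10000610351562], [457.1000061035156, 246.6999969482422]]
[[-18.4 -55.6  35. ]
 [-18.1  65.9  35. ]
 [ 24.1  56.6  35. ]
 [ 23.  -61.5  35. ]] [ 2.7  1.4 35. ]
```

View pics/c5.png

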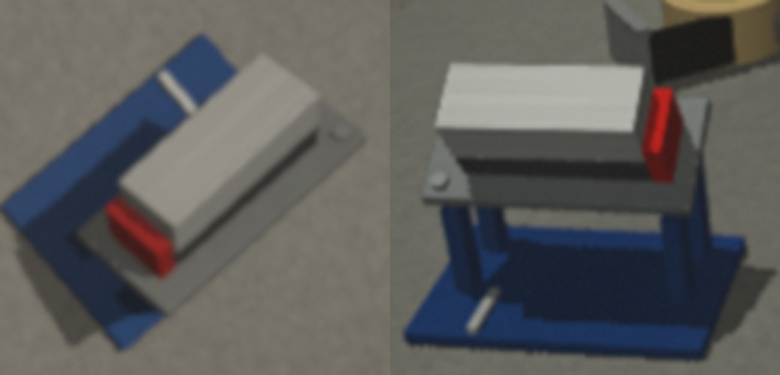

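The block is down and against the stop. I'll check its sideways offset and turn against the steel edge from the first picture (same camera).

```bash
python3 - <<'E'
from h import *; import pickle
A=pickle.load(open("f0.pkl","rb"))["scene"];B=pickle.load(open("f2.pkl","rb"))["scene"]
M=refR(-48);o=np.array([.5575,-.2395,.12])
res={}
for n,f in(("before",A),("after",B)):
    g=cv2.GaussianBlur(cv2.cvtColor(f["frame"],cv2.COLOR_RGB2GRAY),(5,1),0).astype(float)
    print(n,"cols 180,200,220 rows 190-216")
    for c in(180,200,220): print(g[190:216,c].astype(int).tolist())
    d=np.diff(g,axis=0); xs=np.arange(174,224); ys=[]
    for c in xs:
        w=-d[198:209,c].clip(None,0); ys.append((w*(np.arange(198,209)+.5)).sum()/w.sum())
    k,b=np.polyfit(xs,ys,1); print("edge row at 175,222:",k*175+b,k*222+b); res[n]=(k,b)
# mm of ref x per row pixel on the face
for u in(175,222):
    for n,(k,b) in res.items():
        c,dd=ray(f,[(u,k*u+b)]);nz=M[:,2];P=c+dd[0]*(((o-c)@nz)/(dd[0]@nz)); print(u,n,np.round((P-o)@M*1000,1))
E
```

```text
before cols 180,200,220 rows 190-216
[59, 59, 59, 59, 58, 59, 59, 58, 58, 58, 57, 57, 52, 39, 34, 32, 32, 36, 48, 61, 64, 63, 63, 67, 86, 104]
[59, 59, 58, 59, 58, 59, 59, 58, 58, 57, 57, 58, 57, 51, 37, 31, 32, 32, 38, 52, 61, 63, 63, 64, 73, 92]
[59, 59, 59, 58, 59, 58, 58, 58, 58, 58, 57, 58, 57, 57, 49, 35, 31, 31, 32, 39, 53, 62, 64, 63, 65, 79]
edge row at 175,222: 202.40972425547034 204.1633511406533
after cols 180,200,220 rows 190-216
[173, 170, 152, 98, 75, 77, 77, 76, 77, 78, 78, 78, 67, 45, 36, 35, 36, 39, 51, 63, 65, 64, 65, 65, 65, 65]
[175, 174, 157, 109, 80, 76, 78, 77, 77, 76, 78, 79, 71, 54, 40, 36, 36, 36, 42, 54, 64, 65, 65, 65, 65, 65]
[176, 176, 170, 140, 92, 76, 76, 77, 77, 76, 76, 77, 76, 64, 43, 35, 34, 36, 35, 43, 55, 65, 66, 66, 65, 65]
edge row at 175,222: 202.37467128072194 203.32313131551345
175 before [-23.8  41.4  -0. ]
175 after [-23.7  41.4  -0. ]
222 before [-24.5 -46.1  -0. ]
222 after [-22.8 -45.8  -0. ]
```

```bash
python3 -c "
from bench import job; print(job.hand_in())"
```

```text
the job is handed in; nothing more can be done
None
```

The spacer was laid half-overlapping on the steel face, slid to the red stop and released; before hand-in the pictures put it 0–2 mm off sideways and about 1° turned, and the orange block and cartons were never approached. The job is handed in, but the hand-in returned no verdict.

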